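Lock the jig plate in its spring-loaded bench receiver

TASK

The round steel jig plate sits high and loose on the springs of its bench receiver. Press it down lightly beside its upright stub post and push the post round until its lugs drop through the gaps hidden inside, then keep it down and turn it on clockwise (seen from above) until it is locked: let go, it must stay down, level, its top about flush with the receiver's rim. Do not force it, and leave the drum, the small carton on the right and the empty bin where they are.

Things in the scene. Friction and masses are not known exactly. Their poses are not given: they have to be found in the camera images.
- receiver: Grey round pot fixed to the worktop by four small bolted feet: outer diameter 146 mm (172 mm over the feet), rim top 73 mm above the worktop, bore 134 mm. Origin: centre of its underside, on the worktop; z up, along the bore's axis. A spring in it lifts the plate: 2 to 5 N of push brings the plate's lugs onto the lips inside, 8 to 11 N holds it at the bottom of its travel.
- receiver_ring (a point): Point on the receiver's axis 55 mm up: top of a fixed bayonet ring hidden under the plate, inner diameter 93 mm, three lips 68 degrees long with three 52 degree gaps between, every 120 degrees. The gaps' angle is new every time, unseen, unrelated to any listed yaw. Once through a gap, a lug turns about 45 degrees clockwise under the lip to a solid stop.
- plate: Loose steel jig plate, 0.6 kg: flange 123 mm in diameter, 8 mm thick, flat top 59 mm above the origin; neck 91 mm in diameter, guided in the ring (oiled). Origin: centre of the neck's underside; z up its axis. Origin above the receiver's: 32 mm at rest on the spring, 30 lugs pressed on the lips, 10 pressed fully down in the gaps, 14 locked and released (flange top level with the rim).
- plate_lugs (a point): Point on the plate's axis 29 mm above its origin, at mid-height of its three lugs (8 mm thick, 26 mm wide, reaching 54 mm from the axis, at 0, 120 and 240 degrees from the plate's x). At the start they stand over the lips: about 15 to 100 degrees of clockwise turn bring them over gaps. They drop only while pushed down; let go before they are under the lips, the plate springs up again.
- plate_post (a point): Centre of the top face of the plate's upright stub post: 20 mm in diameter, 18 mm tall above the flange top, 34 mm from the plate's axis along the plate's +x, top face 77 mm above the plate's origin.
- drum: Bystander: round red and white card drum, 89 mm in diameter, 136 mm high, standing left of the receiver. Origin: centre of its underside.
- carton: Bystander: small green and white parts carton, 95 x 68 x 74 mm, right of the receiver. Origin: centre of its underside.
- bin: Bystander: empty grey hopper bin, 128 x 94 x 78 mm, at the right end of the worktop. Origin: centre of its underside.

How it is judged:
By the outcome, as a careful person would: the job done as asked, in the order asked, and still so for the second after the job is handed in, with the robot touching nothing.
It also fails if it takes over 64 s, if anything falls off the work surface, if the arm or the gripper's body presses on something with over 40 N, if the wrist force passes 120 N, or if a joint passes its speed limit or range.

ROBOT

A 6-joint arm with a two-finger parallel gripper is mounted at the origin on a cart in front of the work surface, level with it; the furniture and walls round the work are solid. World frame = base frame: x ahead of the robot, y to its left, z up, the work surface at z = 0. Lengths are in m, angles in rad, forces in N, time in s.
With the tool pointing down it reaches from about 0.3 to 0.875 m from the base axis. Payload 6.4 kg.
Tool frame: the origin (TCP) lies between the finger pads; the fingertips stand ctrl.tip_extent ahead of it and the grasp point (between the pads) is the TCP (ctrl.tip_extent is the distance from the TCP to the fingertips, in m); z points along the fingers, y is the line along which they close (so a half turn about z gives the same grasp; the last joint's range is limited). The gripper opens to 85 mm and grips with 20 to 120 N. Pads are 22 mm wide; open, the fingers measure 114 mm over their backs; the gripper's body (76 mm by 85 mm) begins 54 mm behind the grasp point. The pads swing forward as they close: fully open they stand 13 mm farther back than shut.
Start: joints at [1.097, 0.181, 1.607, -0, 1.354, -0.206], TCP at [0.152, 0.555, 0.25] pointing down, gripper open.
Joint ranges: [-2.99, 2.99], [-0.89, 2.07], [0.3, 2.58], [-1.14, 4.28], [0, 2.63], [-3.12, 3.12]. Speed limits (rad/s): [2.57, 2.57, 3.01, 3.14, 3.14, 3.14].

INTERFACE

Orientations are given as a unit quaternion [w, x, y, z].
In Python, from bench import ctrl gives the robot as it stands.
- The arm moves only by the tool send_rows, never from a script. Its arguments are lists of equal length, an entry for each row: "dr": the turn, a rotation vector about the tool's x, y, z in units of 6 degrees (1.0 is 6 degrees), a list of three; "xyz": the shift along the tool's x, y, z in cm, a list of three; "jaw": the opening in per cent of the stroke, from 0 (shut) to 100 (fully open). In form: {"dr": [[wx, wy, wz], ...], "xyz": [[dx, dy, dz], ...], "jaw": [jaw, ...]}. A call has exactly 8 rows; each row is the pose to reach, as a shift and turn from the pose commanded when the call began, along the tool's axes at that moment; what a row does not reach only later rows make up. A row lasts 1/8 s, in which the tool goes at most 62.5 mm and 10.7 degrees, less where a joint would pass 70% of its speed; a pose out of reach is approached as far as the arm can. A call with a gripper value outside its range is refused whole. The fingers move at their own pace and stop on an object; the grip force is fixed at half the most. Time passes only in rows, so rows that repeat a pose let the fingers close, or fill a call up. It gives the time, the measured TCP pose, the force, the opening and the grip force at its end, in the units of the state.
- ctrl.get_obs(): the state, without advancing time (a new reading comes with each control period).
- ctrl.camera(name): name is "side" or "top"; returns the picture (480x640x3 uint8, red, green, blue); there is no depth.
- ctrl.calibration(name): a dict with "camera_matrix" (3x3 intrinsics, pixels), "world_from_camera" (4x4, takes a point from camera to world coordinates). Camera axes: x right, y up, looking along -z (the intrinsics and any distortion apply to the point x, -y, -z); pixel columns grow to the right and rows downward; lengths in m; the calibration is good to about 2 mm. A picture is of the moment at which its call begins. calibration takes no time and is no camera call.
- ctrl.hand_in(): hands the job in; it is judged then, once.
The state is a dict: "time_s": time; "q": joint angles; "dq": joint speeds; "joint_efforts": joint torques, N m; "eef_pos": TCP position; "eef_rot": TCP orientation; "wrist_force": force on the tool from outside, world axes, zero at the start; "torque": the same for the moment, N m; "opening": opening from 0.0 (shut) to 1.0 (fully open); "grasp_force": force on a finger pad.
Only numpy, scipy, OpenCV 4.12 (cv2) and the standard library are available. Lean on these libraries where they do the work, as an engineer would, in place of code of your own. Each camera call takes 0.05 s, during which the arm holds its last target. There are 200 camera calls.

## Working session

There is one attempt and no reset: what is moved stays moved. The work goes in short steps, Python scripts to look and compute and a tool call to move; the robot and the scene stay as the last step left them, time stands still between calls to the robot, and variables do not carry over. Pictures are saved under pics/ and viewed, at most 10 in all, crops included, and the job is handed in when it is done.

Besides the shell and the picture viewer there is one more tool, called after ">>>" as name(argument=value, ...), one argument or row to a line, values as JSON. send_rows: Moves the arm, as the interface text tells. Its arguments: {"type":"object","properties":{"dr":{"type":"array","items":{"type":"array","items":{"type":"number"}}},"xyz":{"type":"array","items":{"type":"array","items":{"type":"number"}}},"jaw":{"type":"array","items":{"type":"number"}}},"required":["dr","xyz","jaw"]}

```bash
mkdir -p pics; python3 - <<'E'
from bench import ctrl
import cv2
o=ctrl.get_obs();print(o,ctrl.tip_extent)
for n in("top","side"):
    cv2.imwrite(f"pics/{n}0.png",ctrl.camera(n)[:,:,::-1]);print(ctrl.calibration(n))
E
```

```text
{'time_s': 0.0, 'q': array([ 1.09669919e+00,  1.81570565e-01,  1.60801786e+00, -7.17537862e-06,
        1.35377349e+00, -2.06304461e-01]), 'dq': array([-0.00022264,  0.00211511,  0.00071943, -0.00273874, -0.00182766,
       -0.00101006]), 'joint_efforts': array([ 3.87446448e-05, -4.44863856e+01, -3.51342380e+01, -2.85921424e-04,
        9.01294698e-03, -1.48827434e-05]), 'eef_pos': array([0.15189247, 0.55403689, 0.24936275]), 'eef_rot': array([-2.91879269e-04,  1.33495789e-01,  9.91048985e-01, -8.35102054e-04]), 'wrist_force': array([-0.524685  ,  0.12309668, -0.86812029]), 'torque': array([-0.03075079, -0.00133816,  0.01637713]), 'grasp_force': 0.0, 'opening': 1.0001254826119972} 0.019
{'camera_matrix': array([[556.13566563,   0.        , 312.08501113],
       [  0.        , 556.13566563, 239.28716258],
       [  0.        ,   0.        ,   1.        ]]), 'world_from_camera': array([[ 0.01370206,  0.98115289, -0.19274664,  0.24127707],
       [-0.99974733,  0.01687823,  0.01484603, -0.087852  ],
       [ 0.01781945,  0.19249452,  0.98113624,  1.34199919],
       [ 0.        ,  0.        ,  0.        ,  1.        ]])}
{'camera_matrix': array([[441.39324967,   0.        , 326.35037149],
       [  0.        , 441.39324967, 245.65077919],
       [  0.        ,   0.        ,   1.        ]]), 'world_from_camera': array([[ 0.9773703 ,  0.12759454, -0.16872148,  0.2768449 ],
       [-0.21151572,  0.57854732, -0.78774621, -1.07984453],
       [-0.00289875,  0.805607  ,  0.59244322,  0.81834386],
       [ 0.        ,  0.        ,  0.        ,  1.        ]])}
```

View pics/top0.png

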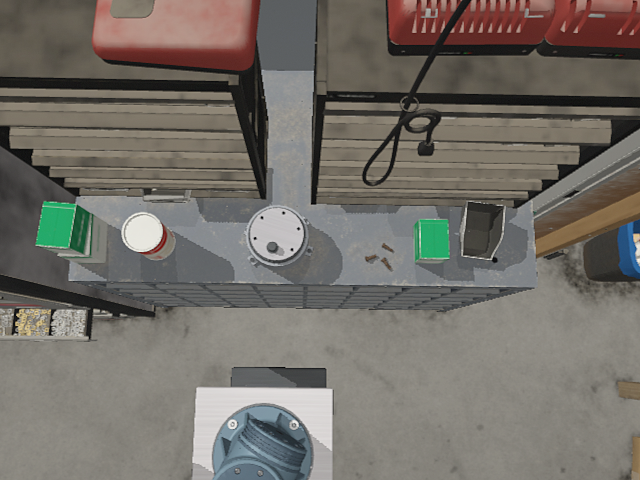

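View pics/side0.png

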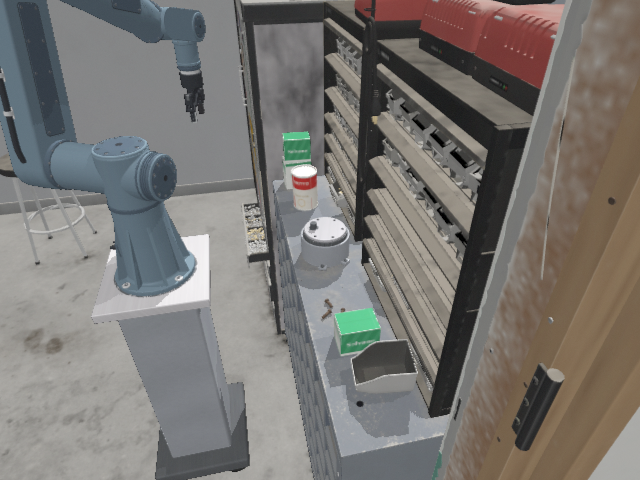

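```bash
cat > h.py <<'E'
import numpy as np,cv2
from bench import ctrl
def ray(n,u,v,z):
    c=ctrl.calibration(n);K=c["camera_matrix"];T=c["world_from_camera"]
    d=np.linalg.inv(K)@[u,v,1];d=T[:3,:3]@[d[0],-d[1],-d[2]];o=T[:3,3]
    return o+d*(z-o[2])/d[2]
E
python3 - <<'E'
from h import *
a=cv2.imread("pics/top0.png")[185:285,225:335];b=cv2.imread("pics/side0.png")[205:275,285:365]
cv2.imwrite("pics/c.png",np.hstack([cv2.resize(a,(440,400)),cv2.resize(b,(343,300)) if 0 else cv2.copyMakeBorder(cv2.resize(b,(343,300)),0,100,0,0,0)]))
g=cv2.cvtColor(cv2.imread("pics/top0.png"),cv2.COLOR_BGR2GRAY)[185:285,225:335]
m=(g>150).astype('uint8');m=cv2.morphologyEx(m,cv2.MORPH_CLOSE,np.ones((5,5)))
cs,_=cv2.findContours(m,0,2)
for c in cs:
    if len(c)>30:
        e=cv2.fitEllipse(c);u,v=e[0][0]+225,e[0][1]+185;print(e,u,v,ray("top",u,v,.091),ray("top",u,v,.073))
E
```

```text
((48.74151611328125, 48.79563522338867), (54.36419677734375, 67.04822540283203), 52.818267822265625) 273.74151611328125 233.79563522338867 [ 0.49836366 -0.01863366  0.091     ] [ 0.50206275 -0.01763771  0.073     ]
```

View pics/c.png

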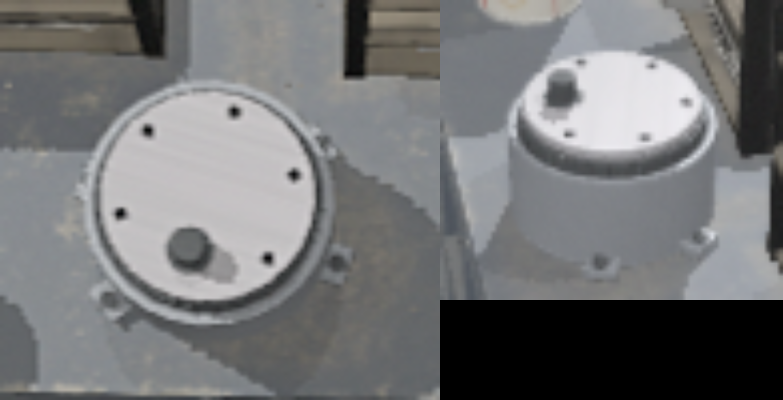

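The crop shows the plate's bright disc centred near top pixel (277,234) and the dark post near (273,246); bays between the shelf posts are clear over the plate.

```bash
python3 - <<'E'
from h import *
g=cv2.cvtColor(cv2.imread("pics/top0.png"),cv2.COLOR_BGR2GRAY)
for t in(175,190):
    m=np.zeros_like(g);m[200:270,240:310]=g[200:270,240:310]>t
    cs,_=cv2.findContours(m,0,2);c=max(cs,key=cv2.contourArea);(u,v),r=cv2.minEnclosingCircle(c);print(t,u,v,r,ray("top",u,v,.091))
C=ray("top",u,v,.091)
m=np.zeros_like(g);m[236:256,262:284]=g[236:256,262:284]<110
n,l,s,ce=cv2.connectedComponentsWithStats(m);print(s,ce)
P=ray("top",272.75,246.25,.109);d=P-C
print(P,np.hypot(*d[:2]),np.degrees(np.arctan2(d[1],d[0])))
# side view check
print("side post",ray("side",285+122/4.29,205+72/4.29,.109),"side disc",ray("side",285+(180)/4.29,205+100/4.29,.091))
E
```

```text
175 276.5 233.5 26.315494537353516 [ 0.49916602 -0.02493708  0.091     ]
190 276.25 233.5 25.986875534057617 [ 0.49915606 -0.02436407  0.091     ]
[[     0      0    640    480 307102]
 [   267    242     11     11     98]] [[319.51513504 239.49754479]
 [272.07142857 247.19387755]]
[ 0.46600673 -0.01817205  0.109     ] 0.03372267397747966 169.41956162241323
side post [ 0.46688736 -0.01321434  0.109     ] side disc [ 0.50391996 -0.02905154  0.091     ]
```

>>> send_rows(
  dr=[
    [0,0,0],
    [0,0,-0.1],
    [0,0,-0.2],
    [0,0,-0.3],
    [0,0,-0.4],
    [0,0,-0.5],
    [0,0,-0.57],
    [0,0,-0.57],
  ],
  xyz=[
    [-2,-2.1,0],
    [-6,-6.2,0],
    [-10,-10.3,0],
    [-14,-14.5,0],
    [-18,-18.6,0],
    [-22,-22.7,0],
    [-26,-26.9,0],
    [-30,-31,0],
  ],
  jaw=[35,35,35,35,35,35,35,35],
)

```text
time_s: 1.1
eef_pos: [0.3598, 0.1745, 0.2503]
eef_rot: [0.0, 0.104, 0.995, 0.0]
wrist_force: [0.7, -0.2, -0.6]
opening: 0.349
grasp_force: 0.0
```

```bash
cat >> h.py <<'E'
from scipy.spatial.transform import Rotation as R
C=np.array([.500,-.0255])
def plan(ths,z,r=.034,off=0.):
    "rows from measured pose to post angle th(deg), tool x radial out; off: tangential cw shift"
    o=ctrl.get_obs();q=o["eef_rot"];A=R.from_quat([q[1],q[2],q[3],q[0]])
    for t,zz in zip(ths,z):
        a=np.radians(t);p=np.r_[C+r*np.array([np.cos(a),np.sin(a)])+off*np.array([np.sin(a),-np.cos(a)]),zz]
        B=R.from_matrix(np.array([[np.cos(a),np.sin(a),0],[np.sin(a),-np.cos(a),0],[0,0,-1]]))
        print(t,np.round(A.inv().apply(p-o["eef_pos"])*100,2),np.round((A.inv()*B).as_rotvec(degrees=True)/6,2))
def st():
    o=ctrl.get_obs();print(round(o["time_s"],2),o["eef_pos"].round(4),"F",o["wrist_force"].round(1),"T",o["torque"].round(2),"op",round(o["opening"],3),"q6",o["q"][5].round(2))
E
python3 -c "
from h import *;st();plan([168,168],[.17,.14])"
```

```text
1.1 [0.3598 0.1745 0.2503] F [ 0.7 -0.2 -0.6] T [-0.01 -0.02  0.02] op 0.349 q6 -1.21
168 [-14.44 -16.67   8.03] [0.   0.   0.01]
168 [-14.44 -16.67  11.03] [0.   0.   0.01]
```

>>> send_rows(
  dr=[
    [0,0,0],
    [0,0,0],
    [0,0,0],
    [0,0,0],
    [0,0,0],
    [0,0,0],
    [0,0,0],
    [0,0,0],
  ],
  xyz=[
    [-3.6,-4.1,1],
    [-7.2,-8.3,3],
    [-10.8,-12.5,5],
    [-13.5,-15.5,7],
    [-14.4,-16.7,8.5],
    [-14.4,-16.7,9],
    [-14.4,-16.7,9],
    [-14.4,-16.7,9],
  ],
  jaw=[35,35,35,35,35,35,35,35],
)

```text
time_s: 2.1
eef_pos: [0.4658, -0.0158, 0.161]
eef_rot: [0.001, 0.103, 0.995, -0.0]
wrist_force: [-0.0, 0.2, -0.2]
opening: 0.35
grasp_force: 0.0
```

```bash
python3 - <<'E'
from h import *
st();plan([168],[.12])
a=ctrl.camera("top")[185:285,225:335,::-1];b=ctrl.camera("side")[185:265,285:365,::-1]
cv2.imwrite("pics/d.png",np.hstack([cv2.resize(a,(440,400)),cv2.resize(b,(400,400))])[:,:800])
E
```

```text
2.1 [ 0.4658 -0.0158  0.161 ] F [-0.   0.2 -0.2] T [-0.01  0.03  0.04] op 0.35 q6 -1.65
168 [-0.14 -0.23  4.1 ] [0.   0.01 0.03]
```

View pics/d.png

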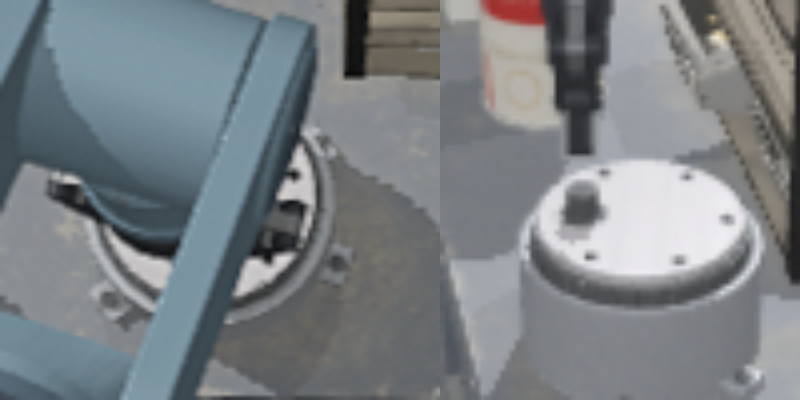

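The jaws hang centred just above the post (side crop ~(580,150) over post (580,195)). Descending.

>>> send_rows(
  dr=[
    [0,0,0],
    [0,0,0],
    [0,0,0],
    [0,0,0],
    [0,0,0],
    [0,0,0],
    [0,0,0],
    [0,0,0],
  ],
  xyz=[
    [-0.1,-0.2,0.8],
    [-0.1,-0.2,1.6],
    [-0.1,-0.2,2.4],
    [-0.1,-0.2,3.0],
    [-0.1,-0.2,3.4],
    [-0.1,-0.2,3.8],
    [-0.1,-0.2,4.1],
    [-0.1,-0.2,4.3],
  ],
  jaw=[35,35,35,35,35,35,35,35],
)

```text
time_s: 3.2
eef_pos: [0.4664, -0.0191, 0.1172]
eef_rot: [0.0, 0.104, 0.995, -0.0]
wrist_force: [0.4, -0.1, 0.4]
opening: 0.349
grasp_force: 0.0
```

```bash
python3 -c "
from h import *;st()"
```

```text
3.2 [ 0.4664 -0.0191  0.1172] F [ 0.4 -0.1  0.4] T [-0.02  0.01 -0.01] op 0.349 q6 -1.66
```

Now feel down gently.

>>> send_rows(
  dr=[
    [0,0,0],
    [0,0,0],
    [0,0,0],
    [0,0,0],
    [0,0,0],
    [0,0,0],
    [0,0,0],
    [0,0,0],
  ],
  xyz=[
    [0,0,0.1],
    [0,0,0.2],
    [0,0,0.3],
    [0,0,0.4],
    [0,0,0.5],
    [0,0,0.6],
    [0,0,0.7],
    [0,0,0.7],
  ],
  jaw=[35,35,35,35,35,35,35,35],
)

```text
time_s: 4.2
eef_pos: [0.4663, -0.0191, 0.1102]
eef_rot: [-0.0, 0.104, 0.995, 0.0]
wrist_force: [0.5, 0.8, -1.1]
opening: 0.352
grasp_force: 0.0
```

>>> send_rows(
  dr=[
    [0,0,0],
    [0,0,0],
    [0,0,0],
    [0,0,0],
    [0,0,0],
    [0,0,0],
    [0,0,0],
    [0,0,0],
  ],
  xyz=[
    [0,0,0.05],
    [0,0,0.1],
    [0,0,0.15],
    [0,0,0.2],
    [0,0,0.25],
    [0,0,0.3],
    [0,0,0.3],
    [0,0,0.3],
  ],
  jaw=[35,35,35,35,35,35,35,35],
)

```text
time_s: 5.2
eef_pos: [0.4667, -0.0192, 0.1076]
eef_rot: [0.0, 0.104, 0.995, -0.0]
wrist_force: [-0.4, 1.4, 5.2]
opening: 0.353
grasp_force: 2.6
```

>>> send_rows(
  dr=[
    [0,0,0],
    [0,0,0],
    [0,0,0],
    [0,0,0],
    [0,0,0],
    [0,0,0],
    [0,0,0],
    [0,0,0],
  ],
  xyz=[
    [0,0,0.03],
    [0,0,0.06],
    [0,0,0.1],
    [0,0,0.1],
    [0,0,0.1],
    [0,0,0.1],
    [0,0,0.1],
    [0,0,0.1],
  ],
  jaw=[35,35,35,35,35,35,35,35],
)

```text
time_s: 6.2
eef_pos: [0.4673, -0.0194, 0.1075]
eef_rot: [0.001, 0.104, 0.995, -0.0]
wrist_force: [-2.0, 0.7, 11.6]
opening: 0.348
grasp_force: 6.0
```

```bash
python3 -c "
from h import *;st();plan([168,164,160,156,152,148,144,140,136],[.107]*9)"
```

```text
6.2 [ 0.4673 -0.0194  0.1075] F [-2.   0.7 11.6] T [0.12 0.36 0.01] op 0.348 q6 -1.66
168 [0.08 0.08 0.05] [-0.    0.02  0.01]
164 [0.07 0.32 0.05] [-0.    0.02  0.68]
160 [0.05 0.56 0.05] [-0.    0.02  1.35]
156 [0.   0.79 0.05] [-0.    0.02  2.01]
152 [-0.05  1.02  0.05] [0.   0.02 2.68]
148 [-0.13  1.25  0.05] [0.   0.02 3.35]
144 [-0.22  1.47  0.05] [0.   0.02 4.01]
140 [-0.32  1.68  0.05] [0.   0.02 4.68]
136 [-0.44  1.88  0.05] [0.   0.02 5.35]
```

>>> send_rows(
  dr=[
    [0,0,0.5],
    [0,0,1],
    [0,0,1.5],
    [0,0,2],
    [0,0,2.5],
    [0,0,3],
    [0,0,3.5],
    [0,0,4],
  ],
  xyz=[
    [0,0.18,0],
    [-0.02,0.36,0],
    [-0.04,0.53,0],
    [-0.07,0.71,0],
    [-0.12,0.88,0],
    [-0.17,1.05,0],
    [-0.23,1.22,0],
    [-0.29,1.38,0],
  ],
  jaw=[35,35,35,35,35,35,35,35],
)

```text
time_s: 7.2
eef_pos: [0.4722, -0.0063, 0.1075]
eef_rot: [0.0, 0.309, 0.951, -0.0]
wrist_force: [-6.0, 0.8, 16.2]
opening: 0.346
grasp_force: 8.1
```

```bash
python3 -c "
from h import *;st();plan([144,140],[.107]*2)"
```

```text
7.2 [ 0.4722 -0.0063  0.1075] F [-6.   0.8 16.2] T [0.08 1.   0.04] op 0.346 q6 -1.21
144 [0.03 0.08 0.05] [-0.  0.  0.]
140 [0.02 0.31 0.05] [-0.    0.    0.67]
```

>>> send_rows(
  dr=[
    [0,0,0.33],
    [0,0,0.67],
    [0,0,1],
    [0,0,1.33],
    [0,0,1.67],
    [0,0,2],
    [0,0,2.33],
    [0,0,2.67],
  ],
  xyz=[
    [0,0.12,-0.05],
    [-0.01,0.24,-0.05],
    [-0.02,0.36,-0.05],
    [-0.03,0.47,-0.05],
    [-0.05,0.59,-0.05],
    [-0.07,0.71,-0.05],
    [-0.1,0.82,-0.05],
    [-0.13,0.94,-0.05],
  ],
  jaw=[35,35,35,35,35,35,35,35],
)

```text
time_s: 8.2
eef_pos: [0.4782, 0.0007, 0.1075]
eef_rot: [-0.001, 0.438, 0.899, -0.0]
wrist_force: [-6.8, 0.6, 14.2]
opening: 0.351
grasp_force: 7.1
```

```bash
python3 - <<'E'
from h import *
st();plan([128,124],[.107]*2)
a=ctrl.camera("top")[185:285,225:335,::-1];b=ctrl.camera("side")[185:265,285:365,::-1]
cv2.imwrite("pics/e.png",np.hstack([cv2.resize(a,(440,400)),cv2.resize(b,(400,400))])[:,:800])
E
```

```text
8.2 [0.4782 0.0007 0.1075] F [-6.8  0.6 14.2] T [ 0.13  1.04 -0.  ] op 0.351 q6 -0.91
128 [-0.01  0.1   0.05] [-0.01 -0.01  0.  ]
124 [-0.02  0.34  0.05] [-0.01 -0.01  0.67]
```

View pics/e.png

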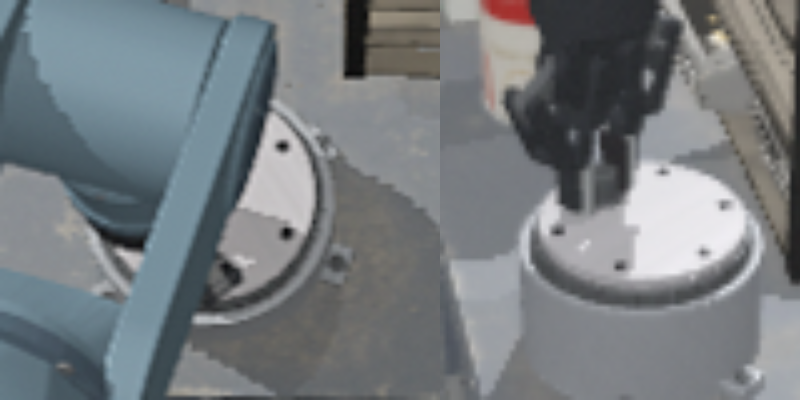

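The fingers straddle the post (side crop (600,180)), and the holes have moved round: the plate turns. Continue.

>>> send_rows(
  dr=[
    [0,0,0.33],
    [0,0,0.67],
    [0,0,1],
    [0,0,1.33],
    [0,0,1.67],
    [0,0,2],
    [0,0,2.33],
    [0,0,2.67],
  ],
  xyz=[
    [0,0.12,-0.02],
    [-0.01,0.24,-0.02],
    [-0.02,0.36,-0.02],
    [-0.03,0.47,-0.02],
    [-0.05,0.59,-0.02],
    [-0.07,0.71,-0.02],
    [-0.1,0.82,-0.02],
    [-0.13,0.94,-0.02],
  ],
  jaw=[35,35,35,35,35,35,35,35],
)

```text
time_s: 9.3
eef_pos: [0.4861, 0.0057, 0.1075]
eef_rot: [-0.001, 0.559, 0.829, -0.0]
wrist_force: [-6.0, 1.0, 13.2]
opening: 0.355
grasp_force: 6.7
```

```bash
python3 -c "
from h import *;st();plan([112,108],[.107]*2)"
```

```text
9.3 [0.4861 0.0057 0.1075] F [-6.   1.  13.2] T [ 0.24  1.12 -0.04] op 0.355 q6 -0.62
112 [-0.01  0.11  0.05] [-0.02 -0.01 -0.  ]
108 [-0.02  0.35  0.05] [-0.02 -0.01  0.66]
```

>>> send_rows(
  dr=[
    [0,0,0.33],
    [0,0,0.67],
    [0,0,1],
    [0,0,1.33],
    [0,0,1.67],
    [0,0,2],
    [0,0,2.33],
    [0,0,2.67],
  ],
  xyz=[
    [0,0.12,0],
    [-0.01,0.24,0],
    [-0.02,0.36,0],
    [-0.03,0.47,0],
    [-0.05,0.59,0],
    [-0.07,0.71,0],
    [-0.1,0.82,0],
    [-0.13,0.94,0],
  ],
  jaw=[35,35,35,35,35,35,35,35],
)

```text
time_s: 10.3
eef_pos: [0.495, 0.0084, 0.1075]
eef_rot: [-0.001, 0.669, 0.743, -0.001]
wrist_force: [-8.0, 2.7, 14.6]
opening: 0.349
grasp_force: 7.4
```

```bash
python3 -c "
from h import *;st();plan([96,92],[.107]*2)"
```

```text
10.3 [0.495  0.0084 0.1075] F [-8.   2.7 14.6] T [ 0.48  1.36 -0.04] op 0.349 q6 -0.33
96 [-0.02  0.15  0.05] [-0.03 -0.01 -0.01]
92 [-0.03  0.39  0.05] [-0.03 -0.01  0.66]
```

>>> send_rows(
  dr=[
    [0,0,0.33],
    [0,0,0.67],
    [0,0,1],
    [0,0,1.33],
    [0,0,1.67],
    [0,0,2],
    [0,0,2.33],
    [0,0,2.67],
  ],
  xyz=[
    [0,0.12,0],
    [-0.01,0.24,0],
    [-0.02,0.36,0],
    [-0.03,0.47,0],
    [-0.05,0.59,0],
    [-0.07,0.71,0],
    [-0.1,0.82,0],
    [-0.13,0.94,0],
  ],
  jaw=[35,35,35,35,35,35,35,35],
)

```text
time_s: 11.3
eef_pos: [0.505, 0.0077, 0.1067]
eef_rot: [-0.001, 0.766, 0.642, -0.0]
wrist_force: [-1.7, 0.6, 3.8]
opening: 0.349
grasp_force: 1.8
```

```bash
python3 -c "
from h import *;st();plan([80,76],[.107]*2)"
```

```text
11.3 [0.505  0.0077 0.1067] F [-1.7  0.6  3.8] T [ 0.11  0.31 -0.02] op 0.349 q6 -0.04
80 [ 0.04  0.09 -0.03] [-0.01 -0.   -0.01]
76 [ 0.04  0.32 -0.03] [-0.01 -0.    0.65]
```

Force fell and z sank: lugs over the gaps. Press down.

>>> send_rows(
  dr=[
    [0,0,0],
    [0,0,0],
    [0,0,0],
    [0,0,0],
    [0,0,0],
    [0,0,0],
    [0,0,0],
    [0,0,0],
  ],
  xyz=[
    [0,0,0.12],
    [0,0,0.24],
    [0,0,0.36],
    [0,0,0.48],
    [0,0,0.6],
    [0,0,0.72],
    [0,0,0.84],
    [0,0,0.9],
  ],
  jaw=[35,35,35,35,35,35,35,35],
)

```text
time_s: 12.3
eef_pos: [0.5054, 0.0075, 0.098]
eef_rot: [-0.0, 0.766, 0.643, -0.0]
wrist_force: [-2.9, 2.4, 6.6]
opening: 0.35
grasp_force: 3.3
```

>>> send_rows(
  dr=[
    [0,0,0],
    [0,0,0],
    [0,0,0],
    [0,0,0],
    [0,0,0],
    [0,0,0],
    [0,0,0],
    [0,0,0],
  ],
  xyz=[
    [0,0,0.15],
    [0,0,0.3],
    [0,0,0.45],
    [0,0,0.6],
    [0,0,0.75],
    [0,0,0.9],
    [0,0,1.0],
    [0,0,1.05],
  ],
  jaw=[35,35,35,35,35,35,35,35],
)

```text
time_s: 13.3
eef_pos: [0.5055, 0.0075, 0.0879]
eef_rot: [-0.0, 0.766, 0.643, -0.0]
wrist_force: [-3.4, 2.0, 9.8]
opening: 0.347
grasp_force: 4.9
```

```bash
python3 -c "
from h import *;st();plan([80,76],[.0875]*2)"
```

```text
13.3 [0.5055 0.0075 0.0879] F [-3.4  2.   9.8] T [ 0.3   0.77 -0.11] op 0.347 q6 -0.05
80 [0.06 0.03 0.04] [-0. -0.  0.]
76 [0.05 0.27 0.04] [-0.   -0.    0.67]
```

>>> send_rows(
  dr=[
    [0,0,0],
    [0,0,0.33],
    [0,0,0.67],
    [0,0,1],
    [0,0,1.33],
    [0,0,1.67],
    [0,0,2],
    [0,0,2.33],
  ],
  xyz=[
    [0,0,0.05],
    [0,0.12,0.07],
    [-0.01,0.24,0.07],
    [-0.02,0.36,0.07],
    [-0.03,0.47,0.07],
    [-0.05,0.59,0.07],
    [-0.07,0.71,0.07],
    [-0.1,0.82,0.07],
  ],
  jaw=[35,35,35,35,35,35,35,35],
)

```text
time_s: 14.3
eef_pos: [0.513, 0.0052, 0.087]
eef_rot: [-0.0, 0.839, 0.544, -0.0]
wrist_force: [-4.3, 2.0, 9.6]
opening: 0.348
grasp_force: 4.9
```

```bash
python3 -c "
from h import *;st();plan([66],[.0875])"
```

```text
14.3 [0.513  0.0052 0.087 ] F [-4.3  2.   9.6] T [ 0.47  0.81 -0.03] op 0.348 q6 0.2
66 [ 0.06  0.06 -0.05] [-0.01  0.   -0.  ]
```

>>> send_rows(
  dr=[
    [0,0,0.33],
    [0,0,0.67],
    [0,0,1],
    [0,0,1.33],
    [0,0,1.67],
    [0,0,2],
    [0,0,2.33],
    [0,0,2.67],
  ],
  xyz=[
    [0,0.12,0],
    [-0.01,0.24,0],
    [-0.02,0.36,0],
    [-0.03,0.47,0],
    [-0.05,0.59,0],
    [-0.07,0.71,0],
    [-0.1,0.82,0],
    [-0.13,0.94,0],
  ],
  jaw=[35,35,35,35,35,35,35,35],
)

```text
time_s: 15.3
eef_pos: [0.5207, 0.0004, 0.087]
eef_rot: [-0.001, 0.906, 0.422, -0.001]
wrist_force: [-6.4, 3.2, 10.7]
opening: 0.348
grasp_force: 5.4
```

```bash
python3 -c "
from h import *;st();plan([50],[.0875])"
```

```text
15.3 [5.207e-01 4.000e-04 8.700e-02] F [-6.4  3.2 10.7] T [ 0.55  1.06 -0.03] op 0.348 q6 0.47
50 [ 0.08  0.08 -0.05] [-0.02  0.01 -0.01]
```

>>> send_rows(
  dr=[
    [0,0,0.25],
    [0,0,0.5],
    [0,0,0.75],
    [0,0,1],
    [0,0,1.25],
    [0,0,1.5],
    [0,0,1.75],
    [0,0,2],
  ],
  xyz=[
    [0,0.09,0],
    [0,0.18,0],
    [-0.01,0.27,0],
    [-0.02,0.36,0],
    [-0.03,0.44,0],
    [-0.04,0.53,0],
    [-0.06,0.62,0],
    [-0.07,0.71,0],
  ],
  jaw=[35,35,35,35,35,35,35,35],
)

```text
time_s: 16.3
eef_pos: [0.5255, -0.0045, 0.087]
eef_rot: [-0.001, 0.946, 0.325, -0.001]
wrist_force: [-6.3, 2.9, 11.9]
opening: 0.351
grasp_force: 5.8
```

```bash
python3 -c "
from h import *;st();plan([38],[.0875])"
```

```text
16.3 [ 0.5255 -0.0045  0.087 ] F [-6.3  2.9 11.9] T [ 0.65  1.18 -0.06] op 0.351 q6 0.67
38 [ 0.1   0.09 -0.05] [-0.02  0.01 -0.  ]
```

>>> send_rows(
  dr=[
    [0,0,0.2],
    [0,0,0.4],
    [0,0,0.6],
    [0,0,0.8],
    [0,0,1],
    [0,0,1.2],
    [0,0,1.33],
    [0,0,1.33],
  ],
  xyz=[
    [0,0.07,0],
    [0,0.14,0],
    [-0.01,0.21,0],
    [-0.01,0.28,0],
    [-0.02,0.36,0],
    [-0.03,0.43,0],
    [-0.03,0.47,0],
    [-0.03,0.47,0],
  ],
  jaw=[35,35,35,35,35,35,35,35],
)

```text
time_s: 17.3
eef_pos: [0.5288, -0.0085, 0.087]
eef_rot: [-0.001, 0.966, 0.259, -0.0]
wrist_force: [-4.8, 3.5, 10.3]
opening: 0.352
grasp_force: 4.8
```

```bash
python3 -c "
from h import *;st();plan([30],[.0875])"
```

```text
17.3 [ 0.5288 -0.0085  0.087 ] F [-4.8  3.5 10.3] T [ 0.61  0.79 -0.01] op 0.352 q6 0.81
30 [ 0.06  0.04 -0.05] [-0.01  0.    0.  ]
```

Turned 50° since the drop, no stop yet; go on.

>>> send_rows(
  dr=[
    [0,0,0.2],
    [0,0,0.4],
    [0,0,0.6],
    [0,0,0.8],
    [0,0,1],
    [0,0,1.2],
    [0,0,1.33],
    [0,0,1.33],
  ],
  xyz=[
    [0,0.07,0],
    [0,0.14,0],
    [-0.01,0.21,0],
    [-0.01,0.28,0],
    [-0.02,0.36,0],
    [-0.03,0.43,0],
    [-0.03,0.47,0],
    [-0.03,0.47,0],
  ],
  jaw=[35,35,35,35,35,35,35,35],
)

```text
time_s: 18.3
eef_pos: [0.5316, -0.0129, 0.0874]
eef_rot: [-0.0, 0.982, 0.191, 0.0]
wrist_force: [-2.0, 3.1, 9.0]
opening: 0.352
grasp_force: 4.5
```

```bash
python3 -c "
from h import *;st();plan([22],[.0875])"
```

```text
18.3 [ 0.5316 -0.0129  0.0874] F [-2.   3.1  9. ] T [ 0.6   0.5  -0.05] op 0.352 q6 0.94
22 [-0.   -0.02 -0.01] [-0.   -0.01  0.01]
```

>>> send_rows(
  dr=[
    [0,0,0.2],
    [0,0,0.4],
    [0,0,0.6],
    [0,0,0.8],
    [0,0,1],
    [0,0,1.2],
    [0,0,1.33],
    [0,0,1.33],
  ],
  xyz=[
    [0,0.07,0.02],
    [0,0.14,0.02],
    [-0.01,0.21,0.02],
    [-0.01,0.28,0.02],
    [-0.02,0.36,0.02],
    [-0.03,0.43,0.02],
    [-0.03,0.47,0.02],
    [-0.03,0.47,0.02],
  ],
  jaw=[35,35,35,35,35,35,35,35],
)

```text
time_s: 19.3
eef_pos: [0.5314, -0.0153, 0.0869]
eef_rot: [-0.002, 0.992, 0.123, -0.001]
wrist_force: [-7.3, 10.8, 14.9]
opening: 0.351
grasp_force: 13.7
```

```bash
python3 - <<'E'
from h import *
st();plan([14],[.0875])
a=ctrl.camera("top")[185:285,225:335,::-1];b=ctrl.camera("side")[185:265,285:365,::-1]
cv2.imwrite("pics/f.png",np.hstack([cv2.resize(a,(440,400)),cv2.resize(b,(400,400))])[:,:800])
E
```

```text
19.3 [ 0.5314 -0.0153  0.0869] F [-7.3 10.8 14.9] T [1.97 1.36 0.11] op 0.351 q6 1.07
14 [ 0.1   0.23 -0.06] [-0.04  0.02  0.02]
```

View pics/f.png

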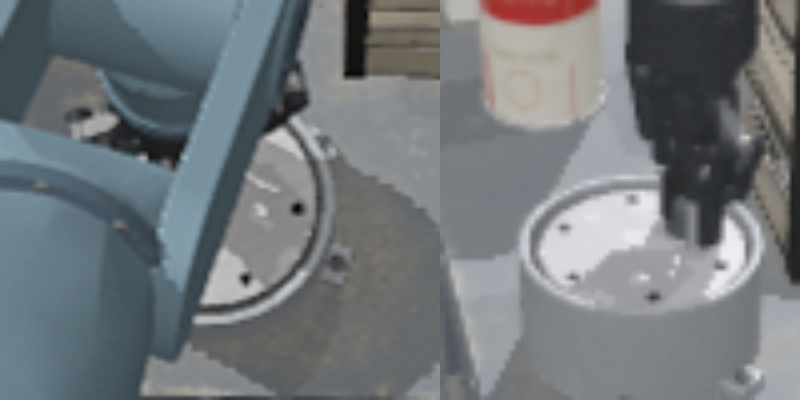

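The plate is down inside the rim (side crop, rim at (640,180–300)) and the turn met its stop (force up, tool 2 mm short). Ease off and lift.

>>> send_rows(
  dr=[
    [0,0,0],
    [0,0,0],
    [0,0,0],
    [0,0,0],
    [0,0,0],
    [0,0,0],
    [0,0,0],
    [0,0,0],
  ],
  xyz=[
    [0,-0.1,0],
    [0,-0.2,-0.1],
    [0,-0.22,-0.25],
    [0,-0.22,-0.4],
    [0,-0.22,-0.55],
    [0,-0.4,-0.7],
    [0,-0.6,-0.8],
    [0,-0.65,-0.9],
  ],
  jaw=[35,35,35,35,35,35,35,35],
)

```text
time_s: 20.4
eef_pos: [0.5312, -0.0115, 0.0956]
eef_rot: [0.0, 0.992, 0.122, 0.0]
wrist_force: [-0.6, -1.1, -0.6]
opening: 0.349
grasp_force: 0.0
```

```bash
python3 -c "
from h import *;st()"
```

```text
20.4 [ 0.5312 -0.0115  0.0956] F [-0.6 -1.1 -0.6] T [-0.01  0.01  0.02] op 0.349 q6 1.08
```

>>> send_rows(
  dr=[
    [0,0,0],
    [0,0,0],
    [0,0,0],
    [0,0,0],
    [0,0,0],
    [0,0,0],
    [0,0,0],
    [0,0,0],
  ],
  xyz=[
    [0,0,-1],
    [0,0,-3],
    [0,0,-6],
    [0,0,-9],
    [-3,-3,-12],
    [-6,-7,-13],
    [-10,-11,-13],
    [-14,-15,-13],
  ],
  jaw=[35,35,35,35,35,35,35,35],
)

```text
time_s: 21.4
eef_pos: [0.3578, 0.1007, 0.2264]
eef_rot: [0.0, 0.993, 0.122, 0.001]
wrist_force: [0.1, 0.0, 0.3]
opening: 0.349
grasp_force: 0.0
```

```bash
python3 - <<'E'
from h import *
st()
a=ctrl.camera("top")[185:285,225:335,::-1];b=ctrl.camera("side")[205:275,285:365,::-1]
cv2.imwrite("pics/g.png",np.hstack([cv2.resize(a,(440,400)),cv2.resize(b,(360,400))]))
E
```

```text
21.4 [0.3578 0.1007 0.2264] F [0.1 0.  0.3] T [ 0.02 -0.04 -0.02] op 0.349 q6 1.28
```

View pics/g.png

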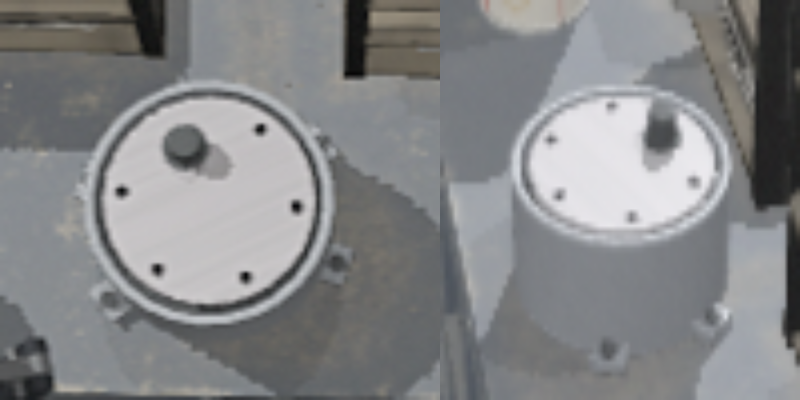

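The released plate sits level, flush and concentric in the rim; the post is now at crop (185,147).

```bash
python3 -c "
from bench import ctrl;print(ctrl.hand_in())"
```

```text
the job is handed in; nothing more can be done
None
```

The plate is locked: pressed down, turned clockwise to its stop and released, it stayed down level and flush with the rim; the arm never touched the drum, carton or bin, and I handed the job in at about 21 s (no verdict was returned).

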